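Open the pacifier pod with the fingertips

ROBOT

A 6-joint arm with a two-finger parallel gripper is mounted at the origin on the work surface. World frame = base frame: x ahead of the robot, y to its left, z up, the work surface at z = 0. Lengths are in m, angles in rad, forces in N, time in s.
With the tool pointing down it reaches from about 0.3 to 0.875 m from the base axis. Payload 6.4 kg.
Tool frame: the origin (TCP) lies between the finger pads; the fingertips stand 25 mm ahead of it and the grasp point (between the pads) lies 6 mm ahead of it; z points along the fingers, y is the line along which they close (so a half turn about z gives the same grasp; the last joint's range is limited). The gripper opens to 85 mm and grips with 20 to 120 N. Pads are 22 mm wide; open, the fingers measure 114 mm over their backs; the gripper's body (76 mm by 85 mm) begins 54 mm behind the grasp point. The pads swing forward as they close: fully open they stand 13 mm farther back than shut.
Start: joints at [1.097, 0.181, 1.607, -0, 1.354, -0.206], TCP at [0.152, 0.555, 0.256] pointing down, gripper open.
Joint ranges: [-2.99, 2.99], [-0.89, 2.07], [0.3, 2.58], [-1.14, 4.28], [0, 2.63], [-3.12, 3.12]. Speed limits (rad/s): [2.57, 2.57, 3.01, 3.14, 3.14, 3.14].

INTERFACE

Orientations are given as a unit quaternion [w, x, y, z].
In Python, from bench import ctrl gives the robot as it stands.
- The arm moves only by the tool servo_tool, never from a script. Its argument "series" is text: rows parted by semicolons, each of 7 numbers parted by spaces: the gripper command: -1 is fully open, 1 is shut, values between are in proportion, then the shift along the tool's x, y, z in m, then the turn, a rotation vector about the tool's x, y, z in degrees. A call has 1 to 12 rows; each row is the pose to reach, as a shift and turn from the pose commanded when the call began, along the tool's axes at that moment; what a row does not reach only later rows make up. A row lasts 1/12 s, in which the tool goes at most 41.7 mm and 7.16 degrees, less where a joint would pass 70% of its speed; a pose out of reach is approached as far as the arm can. A call with a gripper value outside its range is refused whole. The fingers move at their own pace and stop on an object; the grip force is fixed at half the most. Time passes only in rows, so rows that repeat a pose let the fingers close. It gives the time, the measured TCP pose, the force, the opening and the grip force at its end, in the units of the state.
- ctrl.get_obs(): the state, without advancing time (a new reading comes with each control period).
- ctrl.camera(name): name is "side" or "top"; returns a dict with "img" (384x512x3 uint8, red, green, blue), "z_map" (384x512 float32, m along the optical axis (not along the pixel's ray), 0 where there is no reading), "fovy" (degrees; the focal length in pixels is half the picture's height over the tangent of half this angle, whatever the lens; pixels are square), "cx", "cy" (the principal point, pixels), "extrinsics" (4x4, takes a point from camera to world coordinates). Camera axes: x right, y down, z forward; pixel columns grow to the right and rows downward; lengths in m; the calibration is good to about 2 mm. A picture is of the moment at which its call begins.
- ctrl.hand_in(): hands the job in; it is judged then, once.
The state is a dict: "time_s": time; "q": joint angles; "dq": joint speeds; "joint_efforts": joint torques, N m; "eef_pos": TCP position; "eef_rot": TCP orientation; "wrist_force": force on the tool from outside, world axes, zero at the start; "torque": the same for the moment, N m; "opening": opening from 0.0 (shut) to 1.0 (fully open); "grasp_force": force on a finger pad.
Only numpy, scipy, OpenCV 4.12 (cv2) and the standard library are available. Lean on these libraries where they do the work, as an engineer would, in place of code of your own. Each camera call takes 0.05 s, during which the arm holds its last target. There are 200 camera calls.

TASK

Open the round pacifier pod, using only the fingertips: press down the latch tab on its front so that the lid springs up by itself, then push the raised lid gently the rest of the way back, past upright, until it comes to its stop, and leave it standing open. Do not grip, lift, tip or shove the pod, and leave the vase, the steel cup, the tray with its pacifiers and the other things on the dresser where they are.

Things in the scene. Friction and masses are not known exactly. Their poses are not given: they have to be found in the camera images.
- pod: round white plastic pacifier pod standing loose on the dresser, 0.7 kg: tub 120 mm across, 61 mm high (76 mm with the shut lid). Origin under the tub's centre, z up. Front (-x): the latch on a 44 mm wide, 38 mm high nose reaching x = -108 mm. Back (+x): hinge pillar, to x = 77 mm. More than about 3 N pushed sideways at the height of the raised lid tips it
- pod_lid (a joint): lid angle in rad: 0 shut, latched; 1.57 upright; 1.95 at its stop, leaning back. A 122 mm disc, 15 mm thick, 60 g, with a 106 mm seal disc 4 mm proud of its underside. When the latch lets go a weak damped spring lifts it, over about 3 s, to between 0.9 and 1.4 rad, where it stops; beyond that a stiff hinge keeps it where it is left, and pushing takes under 1 N. Latched, it cannot be opened
- pod_latch (a joint): angle of the sprung latch rocker in rad: 0 at rest, 0.28 fully pressed, the press point 7 mm down (about 5 N under a flat fingertip; firm stop there). Its hook frees the lid at about 0.15 to 0.20 rad, near 4 N; it springs back when let go
- press_tab (a point): press point on top of the grey latch tab, 98 mm in front of the pod's origin, 58 mm above the dresser at rest; moves with the tab. The tab is 34 mm wide (pod y); its top reaches from 75 to 113 mm in front of the pod's origin. Between 70 and 75 mm the upright hook stands to 72 mm height and swings up to 8 mm forward as the tab is pressed
- lid_edge (a point): middle of the lid's front edge, on its underside, 127 mm from the hinge line (the disc's centre lies 66 mm from it); moves with the lid. A latch tongue, 24 mm wide and 4 mm thick, stands 7 mm proud of the edge there
- lid_hinge (a point): middle of the lid's hinge line, 66 mm behind the pod's origin, 62 mm above the dresser; the line runs along the pod's y. It is fixed on the pod. The underside of the lid lies in a plane through this line
- tray: oval (racetrack) wooden tray, 250 x 160 mm, 18 mm high over its rim; origin under its centre, long side along its x. A bystander
- pacifier_a: one of two alike pacifiers lying teat up on the tray, shield 45 mm across, 44 mm tall, with a ring handle; origin under its centre. A bystander
- pacifier_b: the other pacifier on the tray, same sizes. A bystander
- vase: small empty white ceramic vase, 68 mm across its belly, 105 mm tall, close beside the pod; origin under its centre. A bystander
- steel_cup: polished stainless steel cup, 73 mm across its rim, 84 mm tall, close beside the pod on the other side from the vase; origin under its centre. A bystander
- lotion: pump bottle of lotion, 58 mm across, 146 mm tall; origin under its centre. A bystander
- cotton_jar: round glass jar with a wooden knob lid (no latch), 76 mm across, 92 mm tall; origin under its centre. A bystander
- hairbrush: small wooden baby hairbrush lying bristles down beyond the pod, 150 mm long along its x, 40 mm wide, 20 mm high. A bystander
Mind the look-alikes: they are no part of the job. What is shaped like the pod but purple or yellow is not meant.

How it is judged:
On the way, in this order (a step that is already met when the one before it is completed fails the run):
1. the latch tab is pressed down while the lid is still shut (value of joint pod_latch above 0.08 rad and value of joint pod_lid below 0.2 rad).
2. the lid has sprung up from its latch (value of joint pod_lid above 0.5 rad), for 0.1 s.
At the end, for the whole second after the job is handed in: the lid stands back within 0.17 rad (10 degrees) of its stop, at rest, and the latch tab has sprung back up; the pod stands flat on the dresser at rest, within 30 mm of where it stood; nothing else was disturbed (value of joint pod_lid above 1.78 rad and velocity of joint pod_lid below 0.05 rad/s and value of joint pod_latch below 0.05 rad and angle between pod's own z axis and vertical below 0.03 rad and height (world z) of pod below 0.004 m and distance of pod from where it was at the start of the episode below 0.03 m and linear speed of pod below 0.01 m/s); the robot touches nothing.
It fails at once if the pod was lifted, tipped by more than 10 degrees, or shoved more than 30 mm (height (world z) of pod above 0.012 m or angle between pod's own z axis and vertical above 0.175 rad or distance of pod from where it was at the start of the episode above 0.03 m).
It fails at once if the lid was gripped or forced (more than 15 N from the fingers) (contact force between the fingers and pod_lid above 15 N).
It fails at once if a bystander was moved more than 15 mm, lifted or knocked over (distance of any of tray, pacifier_a, pacifier_b, vase, steel_cup, lotion, cotton_jar, hairbrush from where it was at the start of the episode above 0.015 m or angle between any of tray, pacifier_a, pacifier_b, vase, steel_cup, lotion, cotton_jar, hairbrush's own z axis and vertical above 0.35 rad).
It also fails if it takes over 45 s, if anything falls off the work surface, if the arm or the gripper's body presses on something with over 40 N, if the wrist force passes 120 N, or if a joint passes its speed limit or range.

## Working session

There is one attempt and no reset: what is moved stays moved. The work goes in short steps, Python scripts to look and compute and a tool call to move; the robot and the scene stay as the last step left them, time stands still between calls to the robot, and variables do not carry over. Pictures are saved under pics/ and viewed, at most 10 in all, crops included, and the job is handed in when it is done.

Besides the shell and the picture viewer there is one more tool, called after "Request:" as name(argument=value, ...) on one line, values as JSON. servo_tool: Moves the arm, as the interface text tells. Its arguments: {"type":"object","properties":{"series":{"type":"string"}},"required":["series"]}

```bash
mkdir -p pics; cat > h.py <<'E'
import numpy as np,cv2
from bench import ctrl
def cam(n):
    c=ctrl.camera(n);c['f']=192/np.tan(np.radians(c['fovy'])/2);return c
def pts(c):
    z=c['z_map'];v,u=np.mgrid[:384,:512]
    P=np.stack([(u-c['cx'])/c['f']*z,(v-c['cy'])/c['f']*z,z],-1)
    E=c['extrinsics'];W=P@E[:3,:3].T+E[:3,3];W[z==0]=np.nan;return W
def ray(c,u,v,h):
    E=c['extrinsics'];d=E[:3,:3]@np.array([(u-c['cx'])/c['f'],(v-c['cy'])/c['f'],1]);o=E[:3,3]
    return o+d*(h-o[2])/d[2]
E
python3 - <<'E'
from h import *
a=cam('top');b=cam('side')
for n,c in(('top',a),('side',b)):
    cv2.imwrite(f'pics/{n}0.png',cv2.cvtColor(c['img'],cv2.COLOR_RGB2BGR));print(c['fovy'],c['cx'],c['cy'],c['extrinsics'].round(3).tolist())
    np.savez(f'{n}0.npz',**c)
print({k:np.round(v,3) for k,v in ctrl.get_obs().items()})
E
```

```text
47.44670285398661 252.02872846856587 189.38916553411883 [[-0.006, -0.992, 0.129, 0.363], [-1.0, 0.005, -0.009, 0.036], [0.008, -0.129, -0.992, 1.354], [0.0, 0.0, 0.0, 1.0]]
48.39732116288479 255.1781483440061 191.92138964959108 [[0.996, -0.072, 0.06, 0.476], [-0.093, -0.644, 0.759, -0.723], [-0.016, -0.761, -0.648, 0.737], [0.0, 0.0, 0.0, 1.0]]
{'time_s': np.float64(0.1), 'q': array([ 1.097,  0.181,  1.608,  0.   ,  1.354, -0.206]), 'dq': array([-0.   , -0.001, -0.001,  0.001,  0.001, -0.001]), 'joint_efforts': array([ 1.0000e-03, -4.4588e+01, -3.5224e+01, -0.0000e+00,  4.0000e-03,
        0.0000e+00]), 'eef_pos': array([0.152, 0.554, 0.255]), 'eef_rot': array([-0.   ,  0.133,  0.991, -0.001]), 'wrist_force': array([1.015, 0.848, 0.186]), 'torque': array([ 0.005, -0.008,  0.021]), 'grasp_force': np.float64(0.0), 'opening': np.float64(1.0)}
```

View pics/top0.png

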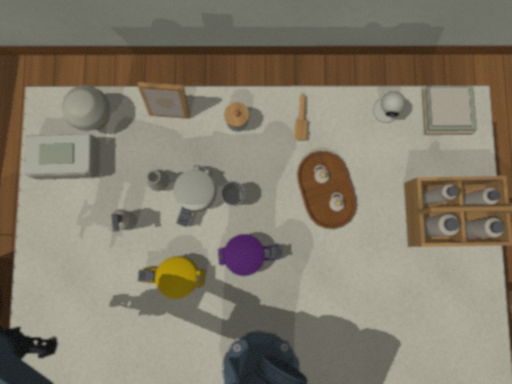

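View pics/side0.png

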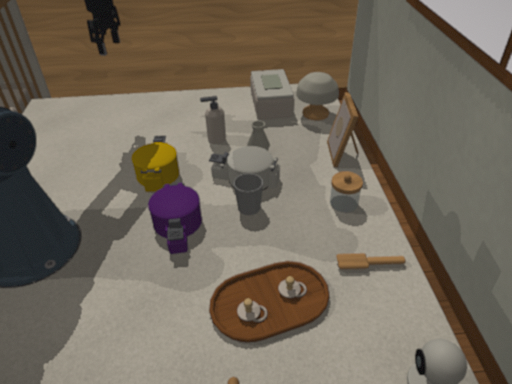

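The top view shows these candidates for the pod:
- White pod at (195,189), with its grey latch at (185,216) and hinge at (200,169).
- Purple look-alike at (245,255).
- Yellow look-alike at (178,277).
- White lamp dome at (85,107).

In the side view the white pod is at (250,165), with its tab at (219,158). The vase is at (157,179) and the cup at (233,192) in the top view. I choose the white pod and check it in a close crop.

```bash
python3 - <<'E'
from h import *
ims=[]
for n,(u,v) in(('top',(150,150)),('side',(190,110))):
    c=dict(np.load(n+'0.npz'));im=c['img'][v:v+90,u:u+100,::-1]
    ims.append(cv2.resize(im,(400,360),interpolation=cv2.INTER_CUBIC))
cv2.imwrite('pics/crop0.png',np.hstack(ims))
for n in('top','side'):
    c=dict(np.load(n+'0.npz'));W=pts(c)
    # table check
    print(n,'table z',np.nanmedian(W[250:330,300:400,2] if n=='top' else W[340:370,100:200,2]))
    z=W[...,2];hsv=cv2.cvtColor(c['img'],cv2.COLOR_RGB2HSV)
    u0,u1,v0,v1=(170,225,160,232) if n=='top' else(208,282,140,190)
    m=np.zeros(z.shape,bool);m[v0:v1,u0:u1]=1
    for nm,lo,hi,vl in(('lid',.068,.082,110),('mid',.05,.066,0)):
        k=m&(z>lo)&(z<hi)&(c['img'].min(-1)>vl)
        nn,l,s,ce=cv2.connectedComponentsWithStats(k.astype(np.uint8))
        for i in range(1,nn):
            if s[i,4]>12: P=W[l==i];print(n,nm,s[i],P.mean(0).round(4),P.min(0).round(3),P.max(0).round(3),c['img'][l==i].mean(0).round())
E
```

```text
top table z 6.0317958797795335e-05
top lid [ 174  166   40   44 1186] [0.5319 0.1975 0.0746] [0.473 0.14  0.068] [0.601 0.256 0.082] [145. 146. 134.]
top mid [199 167   8   4  14] [0.594  0.1735 0.0637] [0.591 0.162 0.06 ] [0.6   0.184 0.066] [92. 93. 88.]
top mid [177 211  14  16 149] [0.4448 0.2282 0.0585] [0.424 0.209 0.051] [0.469 0.248 0.065] [85. 86. 85.]
side table z 0.001454712175133488
side lid [228 146  49  26 904] [0.535  0.1876 0.0766] [0.478 0.138 0.069] [0.606 0.254 0.082] [138. 134. 125.]
side mid [248 140  21   7 103] [0.5677 0.2886 0.0573] [0.54  0.276 0.05 ] [0.598 0.309 0.066] [79. 77. 70.]
side mid [209 153  33  23 181] [0.4619 0.205  0.0589] [0.428 0.143 0.05 ] [0.509 0.245 0.066] [77. 76. 74.]
side mid [257 160  23  17 103] [0.5833 0.1551 0.0574] [0.55  0.136 0.05 ] [0.614 0.188 0.066] [80. 78. 73.]
side mid [237 180  24   9 121] [0.525  0.1062 0.0582] [0.496 0.092 0.05 ] [0.553 0.113 0.066] [61. 60. 58.]
```

View pics/crop0.png

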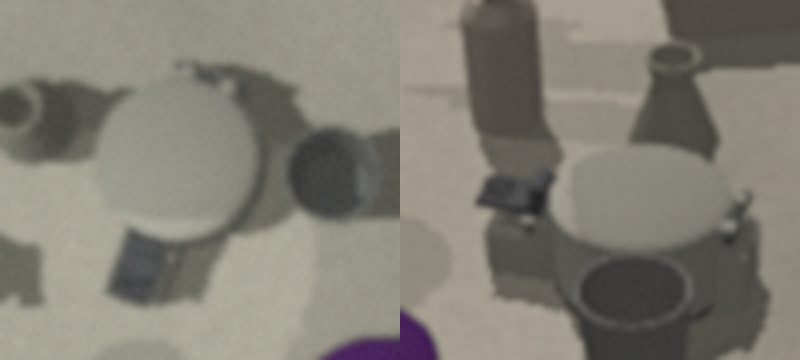

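The crop shows the white pod with its grey tab at lower left (crop 140,265) and hinge at upper right (crop 205,75). The choice is confirmed. Next I refine its pose from both views.

```bash
python3 - <<'E'
from h import *
from scipy.optimize import least_squares
R={}
for n in('top','side'):
    c=dict(np.load(n+'0.npz'));W=pts(c);z=W[...,2]
    u0,u1,v0,v1=(170,225,160,232) if n=='top' else(208,282,140,190)
    m=np.zeros(z.shape,bool);m[v0:v1,u0:u1]=1
    k=(m&(z>.068)&(z<.084)&(np.hypot(W[...,0]-.533,W[...,1]-.197)<.07)).astype(np.uint8)
    cn=max(cv2.findContours(k,0,cv2.CHAIN_APPROX_NONE)[0],key=cv2.contourArea)[:,0]
    P=np.array([ray(c,u,v,.074)[:2] for u,v in cn])
    r=least_squares(lambda p:np.hypot(*(P-p[:2]).T)-p[2],[.533,.197,.06],loss='soft_l1',f_scale=.002).x
    print(n,'lid',r.round(4),'zmed',np.nanmedian(z[k>0]).round(4))
    t=m&(z>.052)&(z<.068)&(np.hypot(W[...,0]-.445,W[...,1]-.228)<.032)&(W[...,0]<.468)
    T=W[t];rc=cv2.minAreaRect(T[:,:2].astype(np.float32));print('tab',len(T),np.median(T,0).round(4),rc)
    d=r[:2]-T[:,:2].mean(0);print('yaw',np.degrees(np.arctan2(d[1],d[0])),np.hypot(*d))
for n,u,v in(('vase',0,0),):pass
c=dict(np.load('top0.npz'));W=pts(c)
for nm,(u0,u1,v0,v1),h in(('vase',(140,170,165,195),.05),('cup',(222,245,180,206),.05),('lotion',(105,135,205,235),.05),('purple',(215,290,230,280),.03),('yellow',(135,210,250,302),.03)):
    Q=W[v0:v1,u0:u1].reshape(-1,3);Q=Q[Q[:,2]>h];print(nm,np.median(Q,0).round(3),Q.min(0).round(3),Q.max(0).round(3))
E
```

```text
top lid [0.5315 0.1957 0.0589] zmed 0.0745
tab 149 [0.4448 0.2272 0.0587] ((0.4469333291053772, 0.2276810109615326), (0.034333426505327225, 0.04260700196027756), 71.42423248291016)
yaw -20.43890845168168 0.092286298508593
side lid [0.5362 0.1901 0.0601] zmed 0.0764
tab 120 [0.4496 0.2208 0.0604] ((0.4510940611362457, 0.2247920036315918), (0.037300579249858856, 0.04080720245838165), 72.75945281982422)
yaw -20.658576580067624 0.09301403485011715
vase [0.56  0.302 0.074] [0.538 0.281 0.05 ] [0.594 0.335 0.111]
cup [0.536 0.087 0.08 ] [0.483 0.049 0.05 ] [0.554 0.114 0.089]
lotion [0.44  0.396 0.108] [0.407 0.376 0.051] [0.472 0.434 0.151]
purple [0.341 0.044 0.073] [ 0.281 -0.062  0.03 ] [0.399 0.127 0.084]
yellow [0.278 0.248 0.073] [0.217 0.168 0.03 ] [0.337 0.359 0.084]
```

```bash
cat >> h.py <<'E'
from scipy.spatial.transform import Rotation as Ro
O=np.array([.533,.194,0]);YAW=np.radians(-20)
EX=np.array([np.cos(YAW),np.sin(YAW),0]);EY=np.array([-EX[1],EX[0],0])
def pod(x,y,z): return O+EX*x+EY*y+[0,0,z]   # metres, pod frame -> world
def state():
    o=ctrl.get_obs();R=Ro.from_quat(np.roll(o['eef_rot'],-1));return o,R
def go(tip):   # shift (tool axes) bringing the fingertip to world point, tool kept; and turn to tool x = -EX, z down
    o,R=state();Rt=Ro.from_matrix(np.c_[-EX,EY,[0,0,-1]])
    tcp=np.array(tip)-[0,0,-.025]
    return (R.inv().apply(tcp-o['eef_pos'])*1e3).round(1),np.degrees((R.inv()*Rt).as_rotvec()).round(2)
E
python3 -c "
from h import *
print(go(pod(-.098,0,.22)), pod(-.098,0,.22))"
```

```text
(array([-365.1, -238.4,   10.7]), array([-0.09, -0.02,  4.66])) [0.44091012 0.22751797 0.22      ]
```

Request:
servo_tool(series="1 -0.036 -0.024 0 0 0 0.5; 1 -0.073 -0.048 0 0 0 1; 1 -0.109 -0.072 0 0 0 1.5; 1 -0.146 -0.096 0 0 0 2; 1 -0.182 -0.12 0 0 0 2.5; 1 -0.218 -0.143 0 0 0 3; 1 -0.255 -0.167 0 0 0 3.5; 1 -0.29 -0.19 0 0 0 4; 1 -0.32 -0.21 0 0 0 4.66; 1 -0.345 -0.225 0 0 0 4.66; 1 -0.36 -0.235 0 0 0 4.66; 1 -0.365 -0.238 0.010 0 0 4.66")

```text
time_s: 1.1
eef_pos: [0.4441, 0.2261, 0.2476]
eef_rot: [0.002, 0.176, 0.984, 0.0]
wrist_force: [0.3, -0.2, -0.2]
opening: -0.001
grasp_force: 0.0
```

Request:
servo_tool(series="1 0 0 0.02 0 0 0; 1 0 0 0.05 0 0 0; 1 0 0 0.08 0 0 0; 1 0 0 0.1 0 0 0; 1 0 0 0.12 0 0 0; 1 0 0 0.13 0 0 0; 1 0 0 0.13 0 0 0; 1 0 0 0.13 0 0 0")

```text
time_s: 1.77
eef_pos: [0.4406, 0.2288, 0.116]
eef_rot: [-0.001, 0.173, 0.985, -0.0]
wrist_force: [0.3, -0.7, -0.3]
opening: 0.0
grasp_force: 0.0
```

```bash
python3 - <<'E'
from h import *
a=cam('top');b=cam('side')
ims=[]
for c,(u,v) in((a,(150,150)),(b,(180,80))):
    im=c['img'][v:v+120,u:u+120,::-1];ims.append(cv2.resize(im,(400,400),interpolation=cv2.INTER_CUBIC))
cv2.imwrite('pics/hover.png',np.hstack(ims))
o,R=state();print(o['time_s'],o['eef_pos'],o['wrist_force'],o['opening'],go(pod(-.098,0,.058)))
# lowest gripper points seen by side camera
W=pts(b);z=W[...,2]
for n,W in(('side',pts(b)),('top',pts(a))):
    m=(W[...,2]>.09)&(W[...,2]<.13)&(np.hypot(W[...,0]-.441,W[...,1]-.2275)<.04)
    P=W[m];print(n,len(P),P.min(0).round(3),P.max(0).round(3)) if len(P) else 0
E
```

```text
1.8667 [0.44190481 0.22892484 0.1174916 ] [0.50613537 1.04772191 0.39112736] 0.0005293967246074792 (array([ 0.5, -1.7, 34.5]), array([0.07, 0.1 , 0.02]))
side 97 [0.432 0.212 0.093] [0.457 0.232 0.13 ]
```

View pics/hover.png

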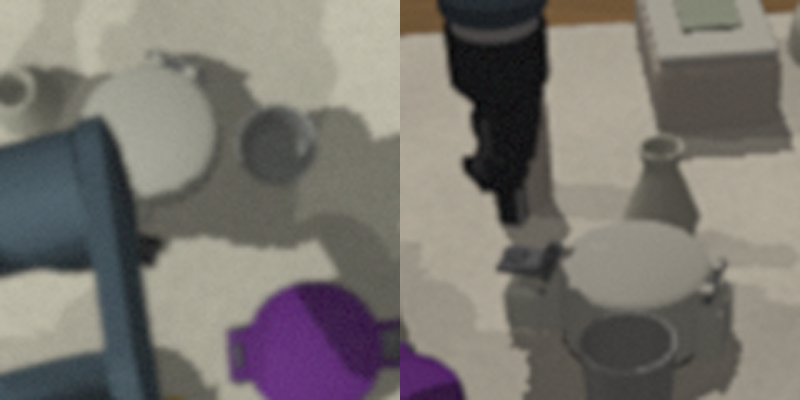

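The side crop shows the shut fingers at (510,215) directly above the grey tab at (528,258). I'll press down slowly.

Request:
servo_tool(series="1 0 0 0.012 0 0 0; 1 0 -0.001 0.024 0 0 0; 1 0 -0.001 0.030 0 0 0; 1 0 -0.001 0.033 0 0 0; 1 0 -0.001 0.035 0 0 0; 1 0 -0.001 0.036 0 0 0; 1 0 -0.001 0.036 0 0 0")

```text
time_s: 2.45
eef_pos: [0.4408, 0.2278, 0.0807]
eef_rot: [-0.0, 0.174, 0.985, 0.0]
wrist_force: [-2.3, 0.9, 2.9]
opening: -0.002
grasp_force: 1.3
```

Request:
servo_tool(series="1 0 0 0.001 0 0 0; 1 0 0 0.002 0 0 0; 1 0 0 0.003 0 0 0; 1 0 0 0.0035 0 0 0; 1 0 0 0.004 0 0 0; 1 0 0 0.004 0 0 0")

```text
time_s: 2.95
eef_pos: [0.4403, 0.228, 0.0772]
eef_rot: [-0.001, 0.174, 0.985, 0.0]
wrist_force: [-8.2, 2.2, 12.9]
opening: 0.002
grasp_force: 8.0
```

```bash
cat >> h.py <<'E'
def lidang():
    c=cam('side');W=pts(c);P=W.reshape(-1,3);z=P-O
    x=z@EX;y=z@EY
    k=(np.abs(y)<.05)&(x>-.075)&(x<.14)&(P[:,2]>.068)&(P[:,2]<.26)&(c['img'].reshape(-1,3).min(1)>95)
    return c,np.c_[x,y,P[:,2]][k]
E
python3 - <<'E'
from h import *
o,R=state();print(o['time_s'],o['eef_pos'],o['wrist_force'])
c,Q=lidang();print(len(Q),np.percentile(Q,[2,50,98],axis=0).round(3))
im=c['img'][60:200,170:310,::-1];cv2.imwrite('pics/press.png',cv2.resize(im,(560,560),interpolation=cv2.INTER_CUBIC))
E
```

```text
2.95 [0.44028766 0.2280034  0.07722896] [-8.22622739  2.15088246 12.93945328]
969 [[-0.037 -0.047  0.075]
 [ 0.015 -0.005  0.114]
 [ 0.064  0.045  0.138]]
```

View pics/press.png

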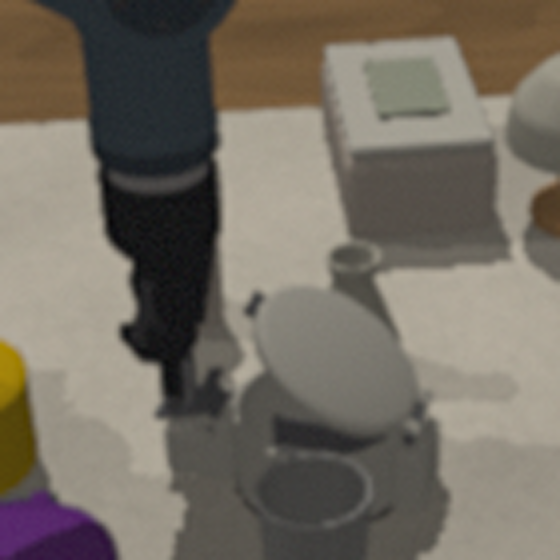

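The lid has sprung up and is still rising: its edge is at crop (255,305), clear of the gripper. I'll release the tab and back off up and forward.

Request:
servo_tool(series="1 0 0 -0.006 0 0 0; 1 0.003 0 -0.018 0 0 0; 1 0.015 0 -0.035 0 0 0; 1 0.030 0 -0.06 0 0 0; 1 0.04 0 -0.09 0 0 0; 1 0.04 0 -0.12 0 0 0; 1 0.04 0 -0.13 0 0 0; 1 0.04 0 -0.13 0 0 0; 1 0.04 0 -0.13 0 0 0; 1 0.04 0 -0.13 0 0 0; 1 0.04 0 -0.13 0 0 0; 1 0.04 0 -0.13 0 0 0")

```text
time_s: 4.0
eef_pos: [0.4025, 0.2408, 0.2046]
eef_rot: [-0.001, 0.174, 0.985, -0.001]
wrist_force: [1.0, -0.5, -0.8]
opening: -0.004
grasp_force: 0.0
```

Request:
servo_tool(series="1 0 0 0 0 0 0; 1 0 0 0 0 0 0; 1 0 0 0 0 0 0; 1 0 0 0 0 0 0; 1 0 0 0 0 0 0; 1 0 0 0 0 0 0; 1 0 0 0 0 0 0; 1 0 0 0 0 0 0; 1 0 0 0 0 0 0; 1 0 0 0 0 0 0; 1 0 0 0 0 0 0; 1 0 0 0 0 0 0")

```text
time_s: 5.0
eef_pos: [0.4032, 0.2412, 0.2063]
eef_rot: [0.0, 0.174, 0.985, 0.0]
wrist_force: [0.9, 0.2, 0.7]
opening: 0.004
grasp_force: 0.0
```

```bash
python3 - <<'E'
from h import *
o,R=state();print(o['time_s'],o['eef_pos'],o['wrist_force'])
c,Q=lidang();print(len(Q),np.percentile(Q,[2,50,98],axis=0).round(3))
K=Q[(Q[:,2]>.09)&(abs(Q[:,1])<.03)]
a,b,_=np.linalg.svd(K-K.mean(0),full_matrices=False);print('ctr',K.mean(0),'normal',b[2],'sv',a.shape,_[2] if 0 else '')
n=b[2]*np.sign(b[2][0]);print('angle',np.arctan2(n[0],n[2]))
t=cam('top');W=pts(t)-O;Q=np.c_[(W@EX).ravel(),(W@EY).ravel(),W[...,2].ravel()]
k=(abs(Q[:,1])<.06)&(Q[:,0]>-.06)&(Q[:,0]<.14)&(Q[:,2]>.09)&(t['img'].reshape(-1,3).min(1)>60);Q=Q[k];print(len(Q),np.percentile(Q,[2,50,98],axis=0).round(3))
im=[cv2.resize(i,(400,400),interpolation=cv2.INTER_CUBIC) for i in(c['img'][60:200,170:310,::-1],t['img'][130:250,140:260,::-1])]
cv2.imwrite('pics/open1.png',np.hstack(im))
E
```

```text
5.0 [0.40321993 0.24117555 0.20628406] [0.86309119 0.1696181  0.7278543 ]
244 [[ 0.004 -0.04   0.076]
 [ 0.019  0.007  0.163]
 [ 0.07   0.049  0.177]]
ctr [0.01781144 0.00017637 0.16564687] normal 0.026845343359210606 sv (157, 3) Traceback (most recent call last):
  File "<stdin>", line 6, in <module>
IndexError: invalid index to scalar variable.
```

Request:
servo_tool(series="1 0 0 -0.01 0 0 0; 1 0 0 -0.02 0 0 0; 1 0 0 -0.03 0 0 0; 1 0 0 -0.03 0 0 0; 1 0 0 -0.03 0 0 0; 1 0 0 -0.03 0 0 0; 1 0 0 -0.03 0 0 0; 1 0 0 -0.03 0 0 0; 1 0 0 -0.03 0 0 0; 1 0 0 -0.03 0 0 0; 1 0 0 -0.03 0 0 0; 1 0 0 -0.03 0 0 0")

```text
time_s: 6.05
eef_pos: [0.4032, 0.2412, 0.2361]
eef_rot: [-0.0, 0.174, 0.985, -0.0]
wrist_force: [-0.3, -1.0, -0.9]
opening: 0.003
grasp_force: 0.0
```

```bash
cat >> h.py <<'E'
def look(name,show=True):
    o,R=state();print('t',o['time_s'],'tcp',o['eef_pos'].round(4),'F',o['wrist_force'].round(1))
    ims=[]
    for n,sl in(('side',np.s_[60:200,170:310]),('top',np.s_[130:250,140:260])):
        c=cam(n);W=(pts(c)-O).reshape(-1,3);Q=np.c_[W@EX,W@EY,W[:,2]]
        k=(abs(Q[:,1])<.062)&(Q[:,0]>-.06)&(Q[:,0]<.15)&(Q[:,2]>.085)&(Q[:,2]<.2)&(c['img'].reshape(-1,3).min(1)>62)
        Q=Q[k];r=np.hypot(Q[:,0]-.066,Q[:,2]-.062);th=np.arctan2(Q[:,2]-.062,.066-Q[:,0])
        e=(r>.1)&(r<.14)&(abs(Q[:,1])<.04)
        print(n,len(Q),e.sum(),'theta pct',np.percentile(th[e],[5,25,50,75,95]).round(3),'r max',np.percentile(r[e],98).round(3),'xyz',np.median(Q[e],0).round(3))
        ims.append(cv2.resize(c['img'][sl][...,::-1],(400,400),interpolation=cv2.INTER_CUBIC))
    cv2.imwrite(f'pics/{name}.png',np.hstack(ims))
E
python3 -c "
from h import *
look('open1')"
```

```text
t 6.05 tcp [0.4032 0.2412 0.2361] F [-0.3 -1.  -0.9]
side 896 218 theta pct [1.103 1.139 1.174 1.192 1.22 ] r max 0.134 xyz [ 0.021 -0.007  0.167]
top 631 219 theta pct [1.061 1.091 1.12  1.147 1.169] r max 0.136 xyz [ 0.015 -0.001  0.167]
```

View pics/open1.png

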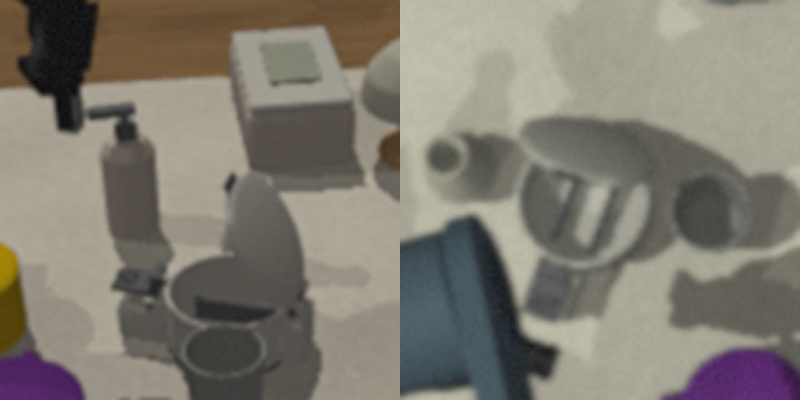

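The lid rests at about 1.1 rad, with its tongue at side crop (230,183), and the tab is back up at (140,282). I'll bring the fingertips to 150 mm height in front of the lid.

Request:
servo_tool(series="1 0 0 0.02 0 0 0; 1 -0.01 0 0.045 0 0 0; 1 -0.03 0 0.061 0 0 0; 1 -0.055 0 0.061 0 0 0; 1 -0.08 0 0.061 0 0 0; 1 -0.1 0 0.061 0 0 0; 1 -0.11 0 0.061 0 0 0; 1 -0.11 0 0.061 0 0 0; 1 -0.11 0 0.061 0 0 0")

```text
time_s: 6.9
eef_pos: [0.5061, 0.2035, 0.175]
eef_rot: [-0.001, 0.174, 0.985, -0.0]
wrist_force: [-0.5, -0.1, 0.1]
opening: -0.004
grasp_force: 0.0
```

Request:
servo_tool(series="1 -0.004 0 0 0 0 0; 1 -0.008 0 0 0 0 0; 1 -0.012 0 0 0 0 0; 1 -0.016 0 0 0 0 0; 1 -0.02 0 0 0 0 0; 1 -0.024 0 0 0 0 0; 1 -0.028 0 0 0 0 0; 1 -0.032 0 0 0 0 0; 1 -0.036 0 0 0 0 0; 1 -0.04 0 0 0 0 0; 1 -0.044 0 0 0 0 0; 1 -0.048 0 0 0 0 0")

```text
time_s: 7.9
eef_pos: [0.5529, 0.1872, 0.1776]
eef_rot: [0.001, 0.174, 0.985, 0.0]
wrist_force: [-5.6, -0.1, 16.7]
opening: 0.003
grasp_force: 2.0
```

```bash
python3 -c "
from h import *
look('push1');o,R=state();d=o['eef_pos']-O;print(d@EX,d@EY,d[2]-.025)"
```

```text
t 7.9 tcp [0.5529 0.1872 0.1776] F [-5.6 -0.1 16.7]
side 723 198 theta pct [1.168 1.376 1.412 1.437 1.465] r max 0.128 xyz [ 0.047 -0.01   0.175]
top 69 12 theta pct [1.361 1.379 1.394 1.411 1.42 ] r max 0.118 xyz [ 0.047 -0.035  0.169]
0.02139788705671462 0.0002456515804227471 0.1516900846498287
```

View pics/push1.png

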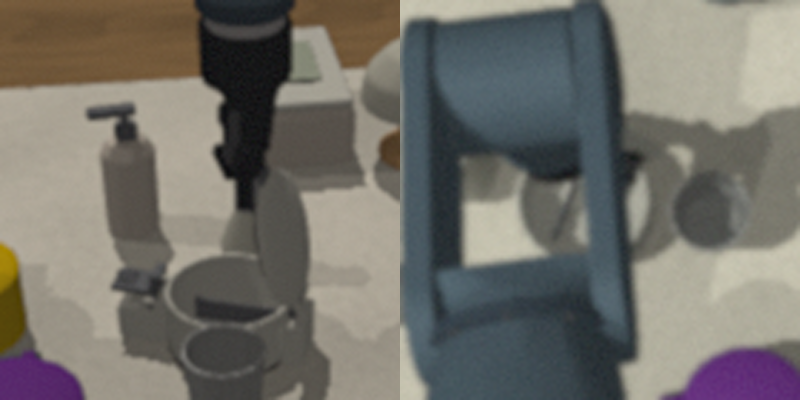

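The upward 16.7 N shows the lid tongue (side crop 262,172) has caught under the finger's knuckle. I'll raise the tool and back off a little so only the slim fingertips push.

Request:
servo_tool(series="1 0.001 0 -0.006 0 0 0; 1 0.004 0 -0.012 0 0 0; 1 0.006 0 -0.018 0 0 0; 1 0.006 0 -0.018 0 0 0; 1 0.006 0 -0.018 0 0 0")

```text
time_s: 8.42
eef_pos: [0.5462, 0.1894, 0.194]
eef_rot: [0.001, 0.174, 0.985, 0.0]
wrist_force: [0.3, -0.1, 0.1]
opening: 0.002
grasp_force: 0.0
```

```bash
python3 -c "
from h import *
look('push2');o,R=state();d=o['eef_pos']-O;print(d@EX,d@EY,d[2]-.025)
t=cam('top')" 
```

```text
t 8.4167 tcp [0.5462 0.1894 0.194 ] F [ 0.3 -0.1  0.1]
side 702 200 theta pct [1.283 1.402 1.435 1.461 1.484] r max 0.134 xyz [ 0.05  -0.009  0.176]
top 90 22 theta pct [1.329 1.351 1.381 1.399 1.415] r max 0.118 xyz [ 0.044 -0.033  0.172]
0.013737268937115282 -6.586279955676674e-05 0.16821986721027954
```

Request:
servo_tool(series="1 -0.004 0 0 0 0 0; 1 -0.008 0 0 0 0 0; 1 -0.011 0 0 0 0 0; 1 -0.014 0 0 0 0 0; 1 -0.017 0 0 0 0 0; 1 -0.02 0 0 0 0 0")

```text
time_s: 9.07
eef_pos: [0.5652, 0.1821, 0.1932]
eef_rot: [-0.0, 0.174, 0.985, -0.0]
wrist_force: [-0.4, 0.1, -0.0]
opening: 0.002
grasp_force: 0.0
```

```bash
python3 -c "
from h import *
look('push3');o,R=state();d=o['eef_pos']-O;print(d@EX,d@EY,d[2]-.025)"
```

```text
t 9.0667 tcp [0.5652 0.1821 0.1932] F [-0.4  0.1 -0. ]
side 602 177 theta pct [1.458 1.499 1.528 1.555 1.582] r max 0.131 xyz [ 0.061 -0.011  0.178]
top 33 4 theta pct [1.492 1.498 1.502 1.507 1.514] r max 0.111 xyz [ 0.059 -0.035  0.169]
0.034476815579649794 -0.0001565173182197356 0.16825622572016155
```

Gentle (under 1 N), and the lid is at about 1.48 rad. I'll continue.

Request:
servo_tool(series="1 -0.003 0 0 0 0 0; 1 -0.006 0 0 0 0 0; 1 -0.009 0 0 0 0 0; 1 -0.012 0 0 0 0 0; 1 -0.015 0 0 0 0 0; 1 -0.018 0 0 0 0 0; 1 -0.021 0 0 0 0 0; 1 -0.024 0 0 0 0 0")

```text
time_s: 9.83
eef_pos: [0.5877, 0.174, 0.1933]
eef_rot: [-0.0, 0.174, 0.985, -0.0]
wrist_force: [0.4, 0.4, 0.3]
opening: -0.001
grasp_force: 0.0
```

Request:
servo_tool(series="1 -0.003 0 0 0 0 0; 1 -0.006 0 0 0 0 0; 1 -0.009 0 0 0 0 0; 1 -0.012 0 0 0 0 0; 1 -0.015 0 0 0 0 0; 1 -0.015 0 0 0 0 0")

```text
time_s: 10.33
eef_pos: [0.6021, 0.1687, 0.1933]
eef_rot: [0.0, 0.174, 0.985, -0.0]
wrist_force: [-0.2, -0.3, 0.8]
opening: 0.001
grasp_force: 0.0
```

```bash
python3 -c "
from h import *
look('push4');o,R=state();d=o['eef_pos']-O;print(d@EX,d@EY,d[2]-.025)"
```

```text
t 10.3333 tcp [0.6021 0.1687 0.1933] F [-0.2 -0.3  0.8]
side 320 132 theta pct [1.7   1.803 1.843 1.875 1.911] r max 0.137 xyz [ 0.099 -0.017  0.177]Traceback (most recent call last):
  File "<string>", line 3, in <module>
    look('push4');o,R=state();d=o['eef_pos']-O;print(d@EX,d@EY,d[2]-.025)
    ~~~~^^^^^^^^^
  File "h.py", line 35, in look
    print(n,len(Q),e.sum(),'theta pct',np.percentile(th[e],[5,25,50,75,95]).round(3),'r max',np.percentile(r[e],98).round(3),'xyz',np.median(Q[e],0).round(3))
                                       ~~~~~~~~~~~~~^^^^^^^^^^^^^^^^^^^^^^^
    return _quantile_unchecked(
        a, q, axis, out, overwrite_input, method, keepdims, weights)
    return _ureduce(a,
                    func=_quantile_ureduce_func,
    ...<5 lines>...
                    overwrite_input=overwrite_input,
                    method=method)
    r = func(a, **kwargs)
    result = _quantile(arr,
                       quantiles=q,
    ...<2 lines>...
                       out=out,
                       weights=wgt)
    slices_having_nans = np.isnan(arr[-1, ...])
                                  ~~~^^^^^^^^^
IndexError: index -1 is out of bounds for axis 0 with size 0
```

Request:
servo_tool(series="1 -0.002 0 0 0 0 0; 1 -0.004 0 0 0 0 0; 1 -0.006 0 0 0 0 0; 1 -0.008 0 0 0 0 0; 1 -0.008 0 0 0 0 0")

```text
time_s: 10.85
eef_pos: [0.6094, 0.1661, 0.1933]
eef_rot: [0.0, 0.174, 0.985, 0.0]
wrist_force: [-0.6, 0.4, -0.5]
opening: -0.005
grasp_force: 0.0
```

Request:
servo_tool(series="1 -0.001 0 0 0 0 0; 1 -0.002 0 0 0 0 0; 1 -0.003 0 0 0 0 0; 1 -0.003 0 0 0 0 0")

```text
time_s: 11.18
eef_pos: [0.612, 0.1652, 0.1933]
eef_rot: [0.0, 0.174, 0.985, 0.0]
wrist_force: [-0.0, 0.8, -0.3]
opening: 0.002
grasp_force: 0.0
```

```bash
sed -i 's/        print(n,len(Q)/        if e.sum(): print(n,len(Q)/' h.py; python3 -c "
from h import *
look('push5');o,R=state();d=o['eef_pos']-O;print(d@EX,d@EY,d[2]-.025)"
```

```text
t 11.1833 tcp [0.612  0.1652 0.1933] F [-0.   0.8 -0.3]
side 274 130 theta pct [1.662 1.855 1.914 1.949 1.993] r max 0.138 xyz [ 0.107 -0.013  0.176]
0.08393404811152323 -8.735414970287288e-05 0.16826282155881228
```

View pics/push5.png

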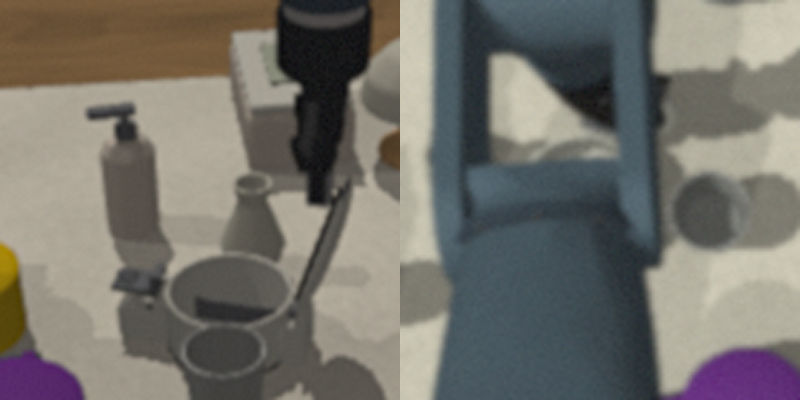

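The side crop shows the lid leaning back past upright (340,230), with the tab up and the pod in place. I'll push a few more millimetres while watching the force.

Request:
servo_tool(series="1 -0.001 0 0 0 0 0; 1 -0.002 0 0 0 0 0; 1 -0.003 0 0 0 0 0; 1 -0.003 0 0 0 0 0")

```text
time_s: 11.62
eef_pos: [0.6149, 0.1641, 0.1933]
eef_rot: [0.0, 0.174, 0.985, -0.0]
wrist_force: [0.3, 0.9, -0.3]
opening: -0.002
grasp_force: 0.0
```

Request:
servo_tool(series="1 -0.001 0 0 0 0 0; 1 -0.002 0 0 0 0 0; 1 -0.002 0 0 0 0 0")

```text
time_s: 11.87
eef_pos: [0.6167, 0.1634, 0.1933]
eef_rot: [0.0, 0.174, 0.985, -0.0]
wrist_force: [-0.5, -0.3, -0.2]
opening: 0.004
grasp_force: 0.0
```

Centre x is about 0.089, which puts the lid near 1.91 rad. I'll withdraw forward and up, then check.

Request:
servo_tool(series="1 0.01 0 0 0 0 0; 1 0.025 0 -0.01 0 0 0; 1 0.045 0 -0.035 0 0 0; 1 0.075 0 -0.06 0 0 0; 1 0.11 0 -0.08 0 0 0; 1 0.145 0 -0.08 0 0 0; 1 0.18 0 -0.08 0 0 0; 1 0.21 0 -0.08 0 0 0; 1 0.23 0 -0.08 0 0 0; 1 0.24 0 -0.08 0 0 0; 1 0.24 0 -0.08 0 0 0; 1 0.24 0 -0.08 0 0 0")

```text
time_s: 12.87
eef_pos: [0.3913, 0.2457, 0.2736]
eef_rot: [0.001, 0.173, 0.985, 0.0]
wrist_force: [0.0, 0.3, 0.9]
opening: -0.003
grasp_force: 0.0
```

```bash
python3 - <<'E'
from h import *
look('end')
for n in('side','top'):
    c=cam(n);W=(pts(c)-O).reshape(-1,3);Q=np.c_[W@EX,W@EY,W[:,2]]
    k=(abs(Q[:,1])<.04)&(Q[:,0]>.06)&(Q[:,0]<.15)&(Q[:,2]>.1)&(Q[:,2]<.185);Q=Q[k]
    s=np.polyfit(Q[:,2],Q[:,0],1);print(n,len(Q),'plane angle',np.pi/2+np.arctan(s[0]))
    W0=pts(dict(np.load(n+'0.npz')));W1=pts(c)
    print('depth change median near tab, cup', [np.nanmedian(np.abs(W1[a]-W0[a])[...,2]).round(4) for a in ((np.s_[212:224,178:190],np.s_[182:202,224:242]) if n=='top' else (np.s_[155:162,212:226],np.s_[180:208,236:262]))])
E
```

```text
t 12.8667 tcp [0.3913 0.2457 0.2736] F [0.  0.3 0.9]
side 260 111 theta pct [1.913 1.928 1.955 1.987 2.03 ] r max 0.138 xyz [ 0.113 -0.016  0.174]
top 259 133 theta pct [1.874 1.891 1.899 1.913 1.936] r max 0.134 xyz [ 0.105 -0.002  0.175]
side 162 plane angle 1.9226516296274023
depth change median near tab, cup [np.float64(0.0011), np.float64(0.0012)]
top 475 plane angle 1.957868939233205
depth change median near tab, cup [np.float64(0.0021), np.float64(0.0027)]
```

View pics/end.png

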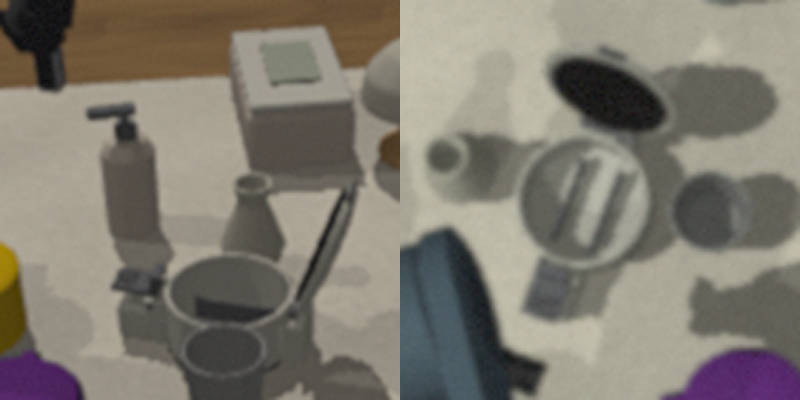

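The lid leans back at about 1.92 rad (side crop 330,240). The tab at (140,280) is up, the pod and its neighbours are unmoved, and the robot is clear. I'm handing in.

```bash
python3 -c "
from bench import ctrl
print(ctrl.hand_in())"
```

```text
the job is handed in; nothing more can be done
None
```

I handed in the job with the pod's lid standing open at about 1.92 rad by camera, the latch tab back up and the pod and its neighbours unmoved; once during the push the lid caught the finger and the wrist force reached about 17 N, so the 15 N lid limit may have been passed, and the hand-in gave no verdict.

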